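# Roll the cell onto the inspection line and trigger the camera

### The arm

A 6-joint arm with a two-finger parallel gripper is mounted at the origin on the work surface. World frame = base frame: x ahead of the robot, y to its left, z up, the work surface at z = 0. Lengths are in m, angles in rad, forces in N, time in s.
With the tool pointing down it reaches from about 0.375 to 0.975 m from the base axis. Payload 3.8 kg.
Tool frame: the origin (TCP) lies midway between the tips of the shut fingers; the grasp point (between the pads) lies 19 mm behind it; z points along the fingers, y is the direction in which the jaws open and shut (so a half turn about z gives the same grasp; the last joint's range is limited). The gripper opens to 88 mm and grips with 3 to 60 N. Pads are 18 mm wide; open, the fingers measure 123 mm over their backs; the gripper's body (75 mm by 187 mm) begins 45 mm behind the grasp point.
Start: joints at [-0.037, 0.264, 1.604, -0, 1.274, -0.037], TCP at [0.675, -0, 0.208] pointing down, gripper open.
Joint ranges: [-2.63, 2.63], [-0.94, 2.18], [0.31, 2.57], [-1.31, 4.45], [0, 2.66], [-2.55, 2.55]. Speed limits (rad/s): [2.57, 2.57, 3.14, 3.14, 3.14, 3.14].

### API

Orientations are given as [roll, pitch, yaw] about the fixed x, y, z axes, in that order (R = Rz(yaw) Ry(pitch) Rx(roll)).
In Python, from plant import observe, capture, camera_params, sign_off, look_for gives the robot as it stands. The module is installed in compiled form; this text tells all that it offers.
- The arm moves only by the tool step_arm, never from a script. Its argument "deltas" is a list of rows, each a list of 7 numbers: the turn, a rotation vector about the tool's x, y, z in degrees, then the shift along the tool's x, y, z in m, then the opening, from -1 (shut) to 1 (fully open), so that 0 is half open. A call has 1 to 20 rows; each row shifts and turns the commanded pose from where the row before left it, along the tool's axes as they then stand; what a row does not reach is not made up. A row lasts 1/10 s, in which the tool goes at most 50 mm and 8.59 degrees, less where a joint would pass 70% of its speed; a pose out of reach is approached as far as the arm can. A call with a gripper value outside its range is refused whole. The fingers move at their own pace and stop on an object; the grip force is fixed at half the most. Time passes only in rows, so rows that do not move let the fingers close. It gives the time, the measured TCP pose, the force and the opening at its end, in the units of the state.
- observe(): the state, without advancing time (a new reading comes with each control period).
- capture(name): name is "scene" or "side" or "wrist"; returns the picture (384x512x3 uint8, red, green, blue); there is no depth.
- camera_params(name): a dict with "vertical_fov" (degrees; the focal length in pixels is half the picture's height over the tangent of half this angle, whatever the lens; pixels are square), "cx", "cy" (the principal point, pixels), "R" (3x3) and "t" (3): a world point X has camera coordinates R X + t; the wrist camera has in their place "hand_eye" (4x4, takes a point from camera to tool coordinates, whose origin is the TCP and whose axes are the flange's). Camera axes: x right, y down, z forward; pixel columns grow to the right and rows downward; lengths in m; the calibration is good to about 2 mm. A picture is of the moment at which its call begins: read the wrist's pose just before it. camera_params takes no time and is no camera call.
- sign_off(): hands the job in, once; it reports no verdict.
Trained networks look in the newest picture that a camera, given by its name, has taken for a name from the list of things; names that differ only in an ending like _2 or _b are one class to them, and where a whole thing is asked for, a point or a joint stands for the part that bears it (a point fixed in the world has none). Each returns a list of dicts, best first, with "confidence" (0 to 1); they miss things now and then, are a little off and sometimes report something else, mostly with a low value. They report only what shows in the picture. A call takes as long as a camera call. They do not tell look-alikes from the thing itself.
- look_for(label, camera): "uv" ([column, row] in pixels, amid what is visible of it).
The state is a dict: "time_s": time; "joint_pos": joint angles; "qvel": joint speeds; "joint_efforts": joint torques, N m; "tool_pos": TCP position; "tcp_rot": TCP orientation; "ft_force": force on the tool from outside, world axes, zero at the start; "moment": the same for the moment, N m; "grip_width": finger opening in m.
Only numpy, scipy, OpenCV 4.12 (cv2) and the standard library are available. Lean on these libraries where they do the work, as an engineer would, in place of code of your own. Each camera call takes 0.05 s, during which the arm holds its last target.

### The job

On the grey inspection mat, roll the thicker of the two lying battery cells sideways, with a fingertip on its top, until it rests centred along the white line in front of the small camera; then press the push button on the trigger box all the way down and let it come back up. The cell is only rolled: do not pick it up or drag it, and press the button only once the cell lies on the line. Leave the thin cell and everything else where they are.

Things in the scene. Friction and masses are not known exactly. Their poses are not given: they have to be found in the camera images.
- cell: the thicker battery cell: white-sleeved cylinder, 32 mm diameter, 70 mm long, 0.1 to 0.18 kg, lying about parallel to the line, 65 to 105 mm to one side of it. Origin at the middle of its axis, 19 mm above the table (its top: 35 mm); x runs along it. A fingertip pressed lightly (1 to 5 N) on its top rolls it by half the tip's sideways travel; it needs several strokes and does not run on when the tip lifts
- thin_cell: the thinner battery cell, 18 mm in diameter and 65 mm long, lying parallel to the line on its other side, to be left alone; origin at the middle of its axis, 12 mm above the table
- line (a point): middle of the white line printed on the mat, 3 mm above the table; the line is 150 mm long, 5 mm wide. x along the line towards the camera, y across it, z up. The mat is fixed, 260 mm along x, 300 mm along y. The camera, 70 mm tall and 60 mm wide, stands on the line's axis 120 to 200 mm ahead (+x) of this point
- button (a joint): travel of the push button on the trigger box: 0 up, 0.006 m fully down, springs back; about 1.5 N starts it and 5 N holds it fully down. To count, it must be pressed beyond 4.5 mm
- button_top (a point): centre of the top face of the push button (28 mm in diameter), 54 mm above the table when up; it is pressed straight down. It stands on the fixed grey trigger box (80 x 70 mm, 36 mm tall), to the left or right of the mat
- capacitor: bystander: upright metal can, 22 mm in diameter, 38 mm tall, standing on a near corner of the mat; origin at the centre of its foot
- spudger: bystander: flat black plastic pry stick, 10 x 125 x 4 mm, lying on the mat's near strip across the line's direction; origin at the centre of its underside
- spool: bystander: blue solder spool standing on its flange, 54 mm in diameter, 34 mm tall, on the side of the mat opposite to the trigger box; origin at the centre of its underside
- phone: bystander: smartphone lying left of the robot, 72 x 147 x 8 mm; origin at the centre of its underside
- remote: bystander: black remote control lying right of the robot, 48 x 170 x 18 mm; origin at the centre of its underside
Mind the look-alikes: they are no part of the job. What is shaped like the cell but red is not meant. What is shaped like the part that bears button but red is not meant.

How it is judged:
On the way, in this order (a step that is already met when the one before it is completed fails the run):
1. the thick cell rolls: it has turned over by nearly half a turn (angle between cell's own z axis and vertical above 2.7 rad and height (world z) of cell below 0.024 m).
2. the thick cell rests along the line, its axis within 7 mm of the line's centre (y of cell in the frame of line between -0.007 and 0.007 m and x of cell in the frame of line between -0.04 and 0.04 m and angle between the x axis of cell and the x axis of line, either way round below 0.15 rad and height (world z) of cell below 0.024 m and linear speed of cell below 0.01 m/s and angular speed of cell below 0.5 rad/s), for 0.2 s.
3. the button is pressed down (beyond 4.5 mm) with the cell on the line (value of joint button above 0.0045 m and y of cell in the frame of line between -0.007 and 0.007 m and x of cell in the frame of line between -0.04 and 0.04 m and angle between the x axis of cell and the x axis of line, either way round below 0.15 rad and height (world z) of cell below 0.024 m), for 0.02 s.
At the end, for the whole second after the job is handed in: The thick cell rests on the mat along the line: its axis within 7 mm of the line's centre and within 0.15 rad of its direction, its middle within 40 mm of the line's middle; the button is up again (under 1.5 mm), having been pressed beyond 4.5 mm with the cell in place (all of step 2 and value of joint button below 0.0015 m); the robot touches nothing.
It fails at once if the thick cell is lifted (more than 8 mm) (height (world z) of cell above 0.027 m).
It fails at once if the button is pressed while the cell is not on the line (value of joint button above 0.003 m and not (y of cell in the frame of line between -0.007 and 0.007 m and x of cell in the frame of line between -0.04 and 0.04 m and angle between the x axis of cell and the x axis of line, either way round below 0.15 rad and height (world z) of cell below 0.024 m)).
It fails at once if the thin cell is moved by more than 15 mm (distance of thin_cell from where it was at the start of the episode above 0.015 m).
It fails at once if a bystander is moved by more than 20 mm or tipped (distance of any of capacitor, spudger, spool, phone, remote from where it was at the start of the episode above 0.02 m or angle between capacitor's own z axis and vertical above 0.5 rad).
It also fails if it takes over 61 s, if anything falls off the work surface, if the arm or the gripper's body presses on something with over 40 N, if the wrist force passes 120 N, or if a joint passes its speed limit or range.

## Working session

There is one attempt and no reset: what is moved stays moved. The work goes in short steps, Python scripts to look and compute and a tool call to move; the robot and the scene stay as the last step left them, time stands still between calls to the robot, and variables do not carry over. Pictures are saved under pics/ and viewed, and the job is handed in when it is done.

Besides the shell and the picture viewer there is one more tool, called after ">>>" by a JSON object that holds its "method" and its "body". step_arm: Moves the arm, as the interface text tells. Its arguments: {"type":"object","properties":{"deltas":{"type":"array","items":{"type":"array","items":{"type":"number"}}}},"required":["deltas"]}

```bash
mkdir -p pics; cat > h.py <<'E'
import numpy as np, cv2
from plant import observe, capture, camera_params, look_for
def save(name,fn):
    im=capture(name); cv2.imwrite('pics/'+fn,im[:,:,::-1]); return im
def ray(name,uv):
    p=camera_params(name); f=192/np.tan(np.radians(p['vertical_fov'])/2)
    d=np.array([(uv[0]-p['cx'])/f,(uv[1]-p['cy'])/f,1])
    R=np.array(p['R']);t=np.array(p['t'])
    return -R.T@t, R.T@d
def onz(name,uv,z):
    o,d=ray(name,uv); return o+d*(z-o[2])/d[2]
def proj(name,X):
    p=camera_params(name); f=192/np.tan(np.radians(p['vertical_fov'])/2)
    c=np.array(p['R'])@np.array(X)+np.array(p['t']); return [p['cx']+f*c[0]/c[2],p['cy']+f*c[1]/c[2]]
E
python3 - <<'E'
from h import *
for n in ['scene','side']:
    save(n,n+'1.png')
    for l in ['cell','thin_cell','button','capacitor','spool','spudger']:
        print(n,l,[(np.round(d['uv']),round(d['confidence'],2)) for d in look_for(l,n)])
    p=camera_params(n); print(p['vertical_fov'],p['cx'],p['cy'],-np.array(p['R']).T@p['t'])
s=observe();print(s)
E
```

```text
scene cell [(array([271., 237.]), 0.9), (array([336., 244.]), 0.81)]
scene thin_cell []
scene button [(array([119., 210.]), 0.63)]
scene capacitor [(array([300., 205.]), 0.64)]
scene spool [(array([383., 252.]), 0.83)]
scene spudger [(array([257., 198.]), 0.58)]
49.38708942825349 258.0307412066473 195.15323215782402 [0.91827458 0.16500549 0.90842153]
side cell [(array([241., 171.]), 0.76), (array([276., 192.]), 0.56), (array([261., 345.]), 0.52), (array([318., 239.]), 0.41)]
side thin_cell [(array([319., 238.]), 0.65)]
side button [(array([400., 264.]), 0.56), (array([263., 346.]), 0.39)]
side capacitor []
side spool [(array([223., 152.]), 0.54)]
side spudger []
50.593991758811285 259.24491671369657 191.33909016197987 [ 0.12801792 -0.6881592   0.57967847]
{'time_s': 0.7, 'joint_pos': array([-3.68913631e-02,  2.63848038e-01,  1.60397175e+00, -5.31315079e-05,
        1.27366488e+00, -3.69330562e-02]), 'qvel': array([ 0.00029834, -0.00041402,  0.00070687, -0.00274838,  0.00020941,
       -0.00051541]), 'joint_efforts': array([ 1.01871599e-03, -5.01844597e+01, -3.57145929e+01,  7.29904929e-02,
        1.84609916e-02, -1.15901818e-05]), 'tool_pos': array([ 6.75024392e-01, -1.57587963e-05,  2.08456056e-01]), 'tcp_rot': array([3.14148662e+00, 5.47576210e-05, 1.57085357e+00]), 'ft_force': array([ 0.27597463, -0.63381171, -0.12530429]), 'moment': array([-0.07802794, -0.01841209,  0.02416245]), 'grip_width': 0.0880938338131491}
```

View pics/scene1.png

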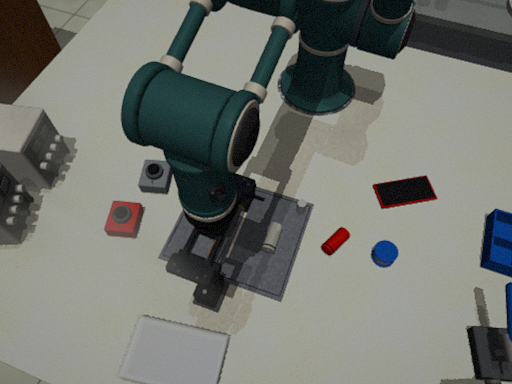

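View pics/side1.png

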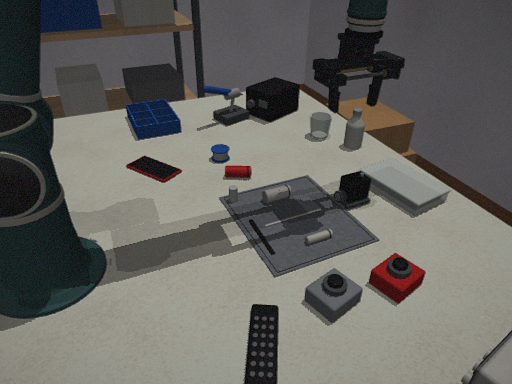

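```bash
python3 - <<'E'
import cv2
a=cv2.imread('pics/side1.png')[160:330,200:440]
cv2.imwrite('pics/c1.png',cv2.resize(a,None,fx=3.3,fy=3.3,interpolation=cv2.INTER_CUBIC))
a=cv2.imread('pics/scene1.png')[130:310,90:330]
cv2.imwrite('pics/c2.png',cv2.resize(a,None,fx=3.3,fy=3.3,interpolation=cv2.INTER_CUBIC))
E
```

```text
(no output)
```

View pics/c1.png

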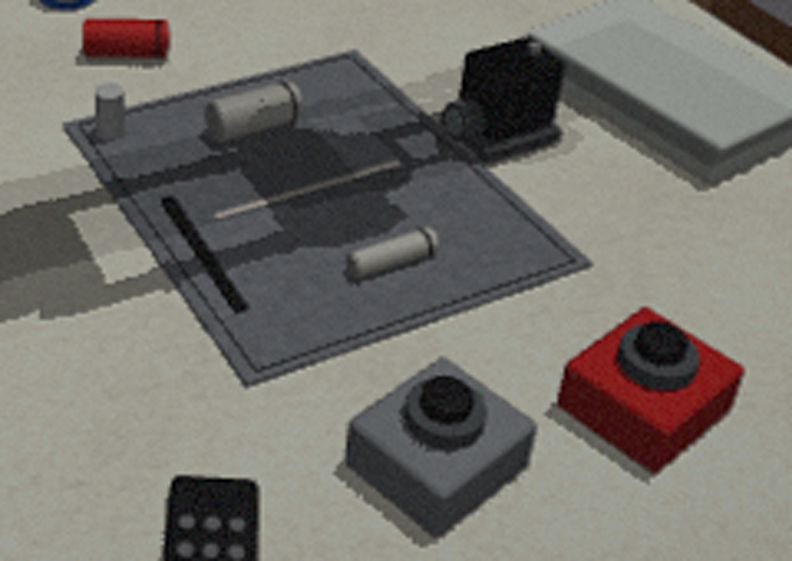

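View pics/c2.png

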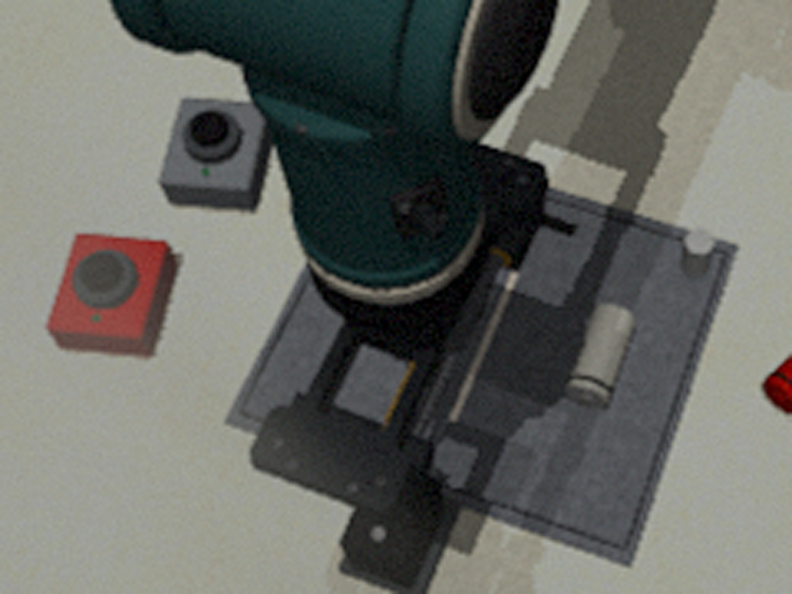

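```bash
python3 - <<'E'
from h import *
def s(u,v): return (200+u/3.3,160+v/3.3)
def c(u,v): return (90+u/3.3,130+v/3.3)
for n,f,pts in [('side',s,dict(l0=(216,216,.003),l1=(400,163,.003),cell=(253,111,.019),ca=(212,122,.019),cb=(294,102,.019),thin=(392,254,.012),btn=(447,399,.054),cap=(110,135,.0),camfoot=(515,150,.0),m0=(65,124,.003),m1=(355,53,.003),m2=(590,265,.003),m3=(248,383,.003),bc=(440,428,.036),sp0=(170,202,.005),sp1=(240,305,.005))),
 ('scene',c,dict(l0=(513,275,.003),l1=(455,418,.003),cell=(601,354,.019),ca=(617,312,.019),cb=(588,394,.019),btn=(211,129,.054),cap=(698,240,.038),m0=(735,243,.003),m1=(630,562,.003),m2=(230,420,.003)))]:
    for k,(u,v,z) in pts.items(): print(n,k,np.round(onz(n,f(u,v),z),4))
E
```

```text
side l0 [ 0.4513 -0.0376  0.003 ]
side l1 [ 0.601  -0.0354  0.003 ]
side cell [0.5217 0.0471 0.019 ]
side ca [0.4873 0.0461 0.019 ]
side cb [0.5557 0.0456 0.019 ]
side thin [ 0.5349 -0.1301  0.012 ]
side btn [ 0.4686 -0.2858  0.054 ]
side cap [0.4217 0.0859 0.    ]
side camfoot [ 0.6912 -0.0523  0.    ]
side m0 [0.3943 0.1089 0.003 ]
side m1 [0.6488 0.1111 0.003 ]
side m2 [ 0.6558 -0.1837  0.003 ]
side m3 [ 0.4008 -0.1882  0.003 ]
side bc [ 0.465  -0.2884  0.036 ]
side sp0 [ 0.4275 -0.0129  0.005 ]
side sp1 [ 0.4255 -0.1273  0.005 ]
scene l0 [ 0.4789 -0.0323  0.003 ]
scene l1 [ 0.5989 -0.0278  0.003 ]
scene cell [0.5228 0.0528 0.019 ]
scene ca [0.4875 0.0522 0.019 ]
scene cb [0.5547 0.0548 0.019 ]
scene btn [ 0.4709 -0.2771  0.054 ]
scene cap [0.4207 0.0897 0.038 ]
scene m0 [0.393  0.1135 0.003 ]
scene m1 [0.6508 0.1207 0.003 ]
scene m2 [ 0.6571 -0.1741  0.003 ]
```

```bash
cat >> h.py <<'E'
from scipy.spatial.transform import Rotation as Ro
def wray(uv,s):
    p=camera_params('wrist'); f=192/np.tan(np.radians(p['vertical_fov'])/2)
    d=np.array([(uv[0]-p['cx'])/f,(uv[1]-p['cy'])/f,1])
    H=np.array(p['hand_eye']); R=Ro.from_euler('xyz',s['tcp_rot']).as_matrix()
    return R@H[:3,3]+s['tool_pos'], R@H[:3,:3]@d
def won(uv,s,z):
    o,d=wray(uv,s); return o+d*(z-o[2])/d[2]
E
python3 - <<'E'
from h import *
save('wrist','w1.png'); print(camera_params('wrist'))
E
```

```text
{'vertical_fov': 59.191618280624404, 'cx': 255.09120295669018, 'cy': 189.26648004432045, 'hand_eye': array([[ 4.80227325e-04, -9.51035786e-01, -3.09080414e-01,
         7.97011473e-02],
       [ 9.99999883e-01,  4.39676456e-04,  2.00851372e-04,
        -6.45240536e-04],
       [-5.51214618e-05, -3.09080474e-01,  9.51035887e-01,
        -1.77255074e-01],
       [ 0.00000000e+00,  0.00000000e+00,  0.00000000e+00,
         1.00000000e+00]])}
```

View pics/w1.png

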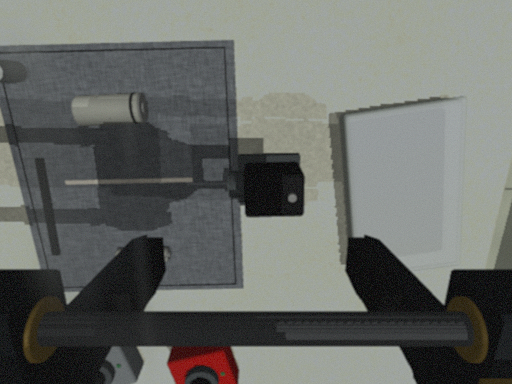

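```bash
python3 - <<'E'
from h import *
s=observe()
for k,uv,z in [('l0',(65,182.5),.003),('l1',(193,180),.003),('ca',(72,109),.019),('cb',(147,107.5),.019),('btn',(107,374),.054),('m',(234,41),.003),('m2',(243,288),.003),('camTop',(275,190),.07)]: print(k,np.round(won(uv,s,z),4))
E
```

```text
l0 [ 0.4496 -0.0364  0.003 ]
l1 [ 0.6012 -0.0332  0.003 ]
ca [0.4805 0.0498 0.019 ]
cb [0.5601 0.0514 0.019 ]
btn [ 0.4888 -0.2719  0.054 ]
m [0.6524 0.1177 0.003 ]
m2 [ 0.6586 -0.1812  0.003 ]
camTop [ 0.694  -0.0236  0.07  ]
```

>>> {"method": "step_arm", "body": {"deltas": [[0, 0, -1.1, 0.012, -0.031, 0.028, -1], [0, 0, 0, 0.012, -0.031, 0.028, -1], [0, 0, 0, 0.012, -0.031, 0.028, -1], [0, 0, 0, 0.012, -0.031, 0.028, -1], [0, 0, 0, 0.009, -0.03, 0.028, -1], [0, 0, 0, 0, 0, 0, -1], [0, 0, 0, 0, 0, 0, -1], [0, 0, 0, 0, 0, 0, -1], [0, 0, 0, 0, 0, 0, -1]]}}

```text
time_s: 1.65
tool_pos: [0.5232, 0.0545, 0.0705]
tcp_rot: [3.137, -0.0, 1.59]
ft_force: [-0.5, 0.3, -0.2]
grip_width: 0.0181
```

```bash
python3 - <<'E'
from h import *
a=save('wrist','w2.png');b=save('side','s2.png');s=observe();print(s['tool_pos'],s['tcp_rot'],s['grip_width'],s['ft_force'])
cv2.imwrite('pics/c3.png',cv2.resize(b[150:260,210:370,::-1],None,fx=5,fy=5,interpolation=cv2.INTER_CUBIC))
E
```

```text
[0.52247346 0.05444895 0.069965  ] [ 3.13838056e+00 -9.13399051e-05  1.58946927e+00] 0.010274689433409655 [0.00556667 0.60800899 0.03943383]
```

View pics/w2.png

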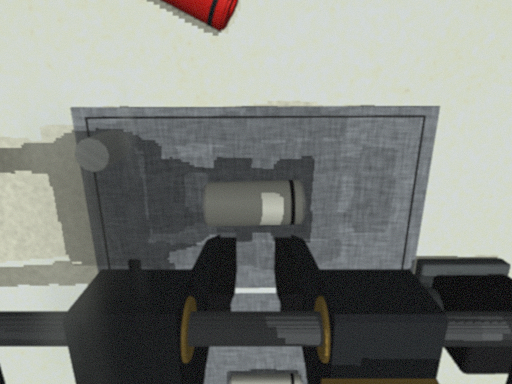

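View pics/c3.png

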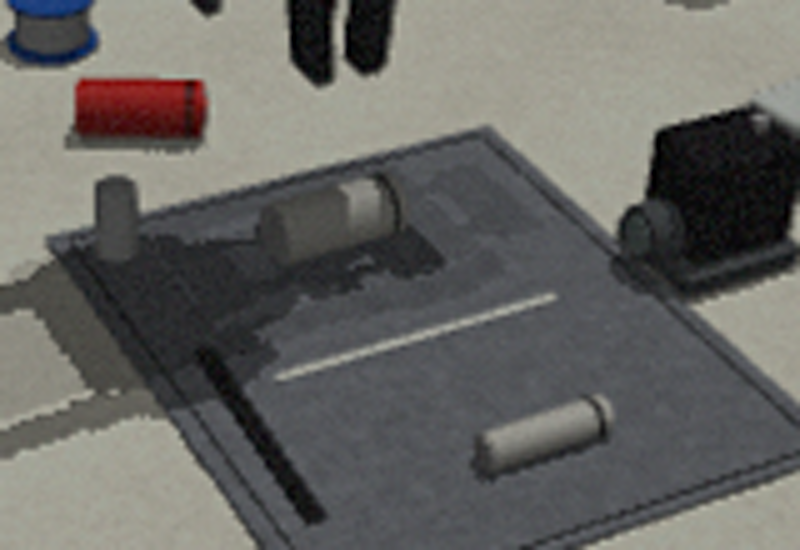

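```bash
python3 - <<'E'
from h import *
s=observe()
for uv,z in [((254.5,203.5),.02),((205,203),.02),((304,203),.02),((255,291),.003)]: print(np.round(won(uv,s,z),4))
E
```

```text
[0.5217 0.0496 0.02  ]
[0.4863 0.0493 0.02  ]
[0.5572 0.0506 0.02  ]
[ 0.5237 -0.0353  0.003 ]
```

>>> {"method": "step_arm", "body": {"deltas": [[0, 0, 0, 0.002, 0, 0.02, -1], [0, 0, 0, 0, 0, 0, -1], [0, 0, 0, 0, 0, 0, -1], [0, 0, 0, 0, 0, 0, -1]]}}

```text
time_s: 2.15
tool_pos: [0.5209, 0.0565, 0.0491]
tcp_rot: [3.141, -0.0, 1.59]
ft_force: [-0.1, 0.2, -0.1]
grip_width: 0.0007
```

>>> {"method": "step_arm", "body": {"deltas": [[0, 0, 0, 0, 0, 0.012, -1], [0, 0, 0, 0, 0, 0, -1], [0, 0, 0, 0, 0, 0.001, -1], [0, 0, 0, 0, 0, 0, -1]]}}

```text
time_s: 2.55
tool_pos: [0.5199, 0.0566, 0.0352]
tcp_rot: [-3.141, 0.0, 1.59]
ft_force: [1.1, -0.1, 0.6]
grip_width: 0.0004
```

>>> {"method": "step_arm", "body": {"deltas": [[0, 0, 0, 0, 0, 0.001, -1], [0, 0, 0, 0, 0, 0, -1]]}}

```text
time_s: 2.75
tool_pos: [0.5202, 0.0566, 0.0344]
tcp_rot: [3.141, 0.0, 1.59]
ft_force: [-0.4, -0.1, -0.2]
grip_width: 0.0005
```

>>> {"method": "step_arm", "body": {"deltas": [[0, 0, 0, 0, 0, 0.001, -1], [0, 0, 0, 0, 0, 0, -1]]}}

```text
time_s: 2.95
tool_pos: [0.5201, 0.0566, 0.0334]
tcp_rot: [-3.142, 0.0, 1.59]
ft_force: [-0.6, -0.2, 0.5]
grip_width: 0.0004
```

>>> {"method": "step_arm", "body": {"deltas": [[0, 0, 0, 0, 0, 0.0005, -1], [0, 0, 0, 0, 0, 0, -1]]}}

```text
time_s: 3.15
tool_pos: [0.5201, 0.0566, 0.0329]
tcp_rot: [-3.142, -0.0, 1.59]
ft_force: [-0.0, -0.5, 0.2]
grip_width: 0.0009
```

```bash
python3 - <<'E'
from h import *
a=save('wrist','w3.png');b=save('side','s3.png');s=observe();print(s['tool_pos'],s['tcp_rot'],s['grip_width'],s['ft_force'])
A=cv2.resize(a[150:310,150:370,::-1],(520,378),interpolation=cv2.INTER_CUBIC)
B=cv2.resize(b[150:230,240:320,::-1],(378,378),interpolation=cv2.INTER_CUBIC)
cv2.imwrite('pics/c4.png',np.hstack([A,B])[:,:898][:, :]); cv2.imwrite('pics/c4.png',cv2.resize(np.hstack([A,B]),(800,337)))
E
```

```text
[0.52012548 0.05663864 0.03290631] [-3.1415852e+00 -9.4587639e-06  1.5900273e+00] 0.0004526060225560396 [-0.42384622  0.0806898   0.88871355]
```

View pics/c4.png

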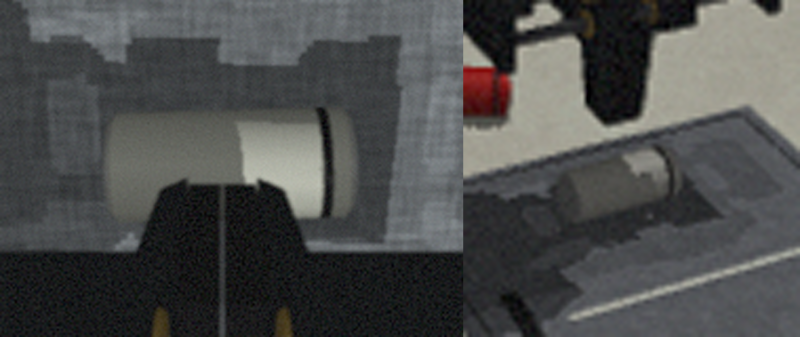

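```bash
python3 - <<'E'
from h import *
print(proj('side',[.520,.0566,.033]),proj('side',[.5217,.05,.035]),proj('side',[.5217,.05,.019]),proj('scene',[.520,.0566,.033]))
b=cv2.imread('pics/s3.png')
cv2.imwrite('pics/c5.png',cv2.resize(b[90:250,200:400],None,fx=4,fy=3.75))
E
```

```text
[np.float64(274.5235994496005), np.float64(187.10684428695342)] [np.float64(276.36968778687526), np.float64(187.62125198601626)] [np.float64(276.12531691328104), np.float64(193.02943180467196)] [np.float64(274.29346202097116), np.float64(234.24205575366145)]
```

View pics/c5.png

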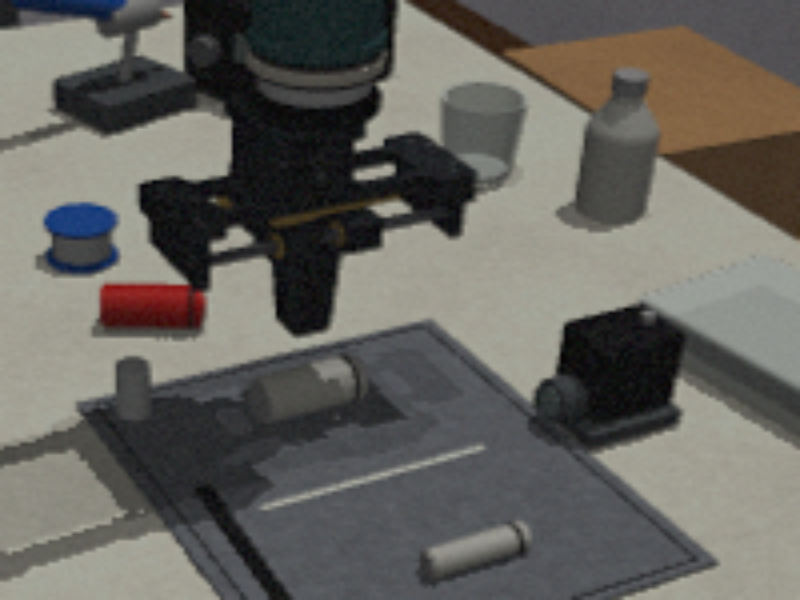

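```bash
python3 - <<'E'
from h import *
print('s2',proj('side',[.5225,.0545,.070]))
print('s1',proj('side',[.675+.044,0,.2085]),proj('side',[.675-.044,0,.2085]))
p=camera_params('wrist');H=np.linalg.inv(np.array(p['hand_eye']));f=192/np.tan(np.radians(p['vertical_fov'])/2)
for X in [[0,0,0],[0.009,0,0],[-.009,0,0],[0.009,0,-.02],[0,.05,0]]:
  c=H@np.array(X+[1]);print('tip in wrist',X,p['cx']+f*c[0]/c[2],p['cy']+f*c[1]/c[2])
b=cv2.imread('pics/side1.png')
cv2.imwrite('pics/c6.png',cv2.resize(b[20:120,280:440],None,fx=5,fy=5))
E
```

```text
s2 [np.float64(276.3777864536226), np.float64(174.48761229346013)]
s1 [np.float64(365.741601543242), np.float64(116.68986984837495)] [np.float64(333.4156667551788), np.float64(122.8382633605355)]
tip in wrist [0, 0, 0] 256.1605724971626 226.05013340850263
tip in wrist [0.009, 0, 0] 256.18386647143495 211.39369551765782
tip in wrist [-0.009, 0, 0] 256.1379397377956 240.29053859152094
tip in wrist [0.009, 0, -0.02] 256.30784727448906 226.03977145100782
tip in wrist [0, 0.05, 0] 343.6334497667358 226.0861751702226
```

View pics/c6.png

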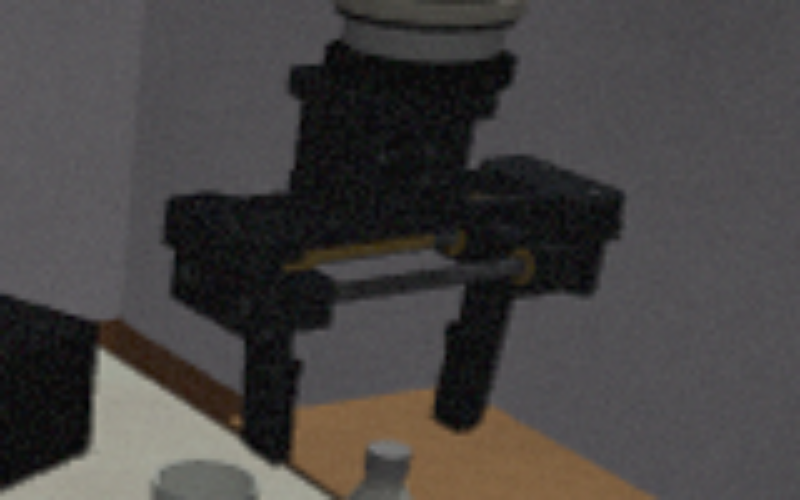

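View pics/w3.png

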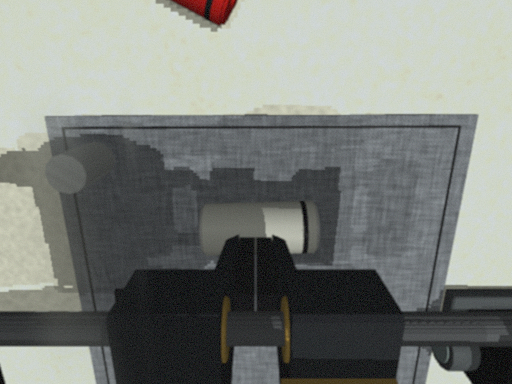

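>>> {"method": "step_arm", "body": {"deltas": [[0, 0, 0, 0, 0, 0.004, -1], [0, 0, 0, 0, 0, 0.004, -1], [0, 0, 0, 0, 0, 0, -1]]}}

```text
time_s: 3.55
tool_pos: [0.5193, 0.0566, 0.024]
tcp_rot: [-3.14, 0.0, 1.59]
ft_force: [0.0, 0.1, -0.4]
grip_width: 0.0005
```

```bash
python3 - <<'E'
from h import *
b=save('side','s4.png');a=save('scene','sc4.png')
B=cv2.resize(b[150:230,240:320,::-1],(400,400),interpolation=cv2.INTER_CUBIC)
A=cv2.resize(a[190:290,220:320,::-1],(400,400),interpolation=cv2.INTER_CUBIC)
cv2.imwrite('pics/c7.png',np.hstack([A,B]));print(observe()['ft_force'])
E
```

```text
[0.80487837 0.51945325 0.23745811]
```

View pics/c7.png

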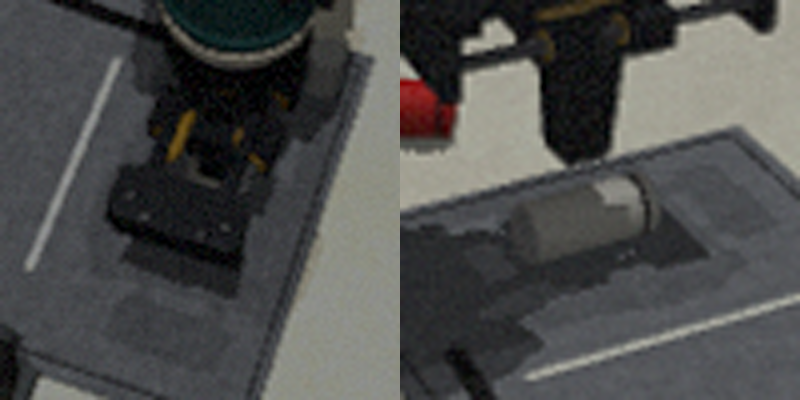

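>>> {"method": "step_arm", "body": {"deltas": [[0, 0, 0, 0, 0, 0.003, -1], [0, 0, 0, 0, 0, 0.003, -1], [0, 0, 0, 0, 0, 0, -1]]}}

```text
time_s: 3.95
tool_pos: [0.5197, 0.0566, 0.0184]
tcp_rot: [-3.141, 0.0, 1.59]
ft_force: [0.8, -0.5, -0.2]
grip_width: 0.0006
```

>>> {"method": "step_arm", "body": {"deltas": [[0, 0, 0, 0, 0, 0.001, -1], [0, 0, 0, 0, 0, 0.001, -1], [0, 0, 0, 0, 0, 0, -1]]}}

```text
time_s: 4.25
tool_pos: [0.52, 0.0566, 0.0168]
tcp_rot: [-3.141, 0.0, 1.59]
ft_force: [-0.3, -0.2, 0.7]
grip_width: 0.0007
```

>>> {"method": "step_arm", "body": {"deltas": [[0, 0, 0, 0, 0, 0.001, -1], [0, 0, 0, 0, 0, 0, -1]]}}

```text
time_s: 4.45
tool_pos: [0.52, 0.0566, 0.0158]
tcp_rot: [-3.141, 0.0, 1.59]
ft_force: [-0.3, 0.5, 0.6]
grip_width: 0.0006
```

>>> {"method": "step_arm", "body": {"deltas": [[0, 0, 0, 0, 0, 0.001, -1], [0, 0, 0, 0, 0, 0, -1]]}}

```text
time_s: 4.65
tool_pos: [0.52, 0.0566, 0.0148]
tcp_rot: [-3.141, 0.0, 1.59]
ft_force: [0.5, -0.3, -0.1]
grip_width: 0.0004
```

```bash
python3 - <<'E'
from h import *
b=save('side','s5.png');a=save('wrist','w5.png')
B=cv2.resize(b[150:230,240:320,::-1],(400,400),interpolation=cv2.INTER_CUBIC)
A=cv2.resize(a[180:280,190:290,::-1],(400,400),interpolation=cv2.INTER_CUBIC)
cv2.imwrite('pics/c8.png',np.hstack([A,B]));print(observe()['ft_force'])
E
```

```text
[-0.13504631  0.11449171  0.27224183]
```

View pics/c8.png

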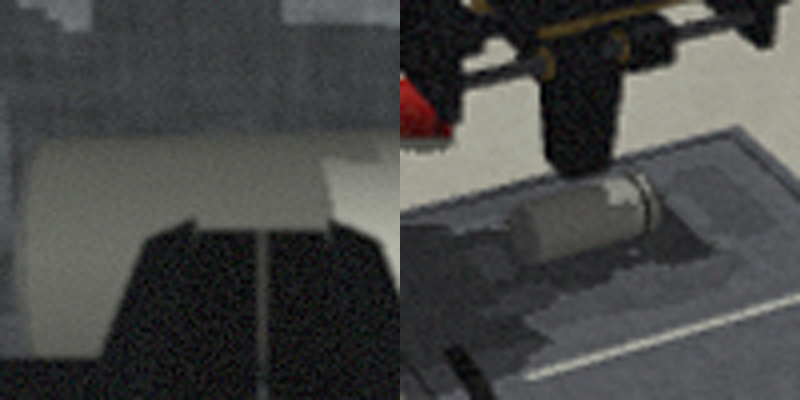

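>>> {"method": "step_arm", "body": {"deltas": [[0, 0, 0, 0, 0, 0.001, -1], [0, 0, 0, 0, 0, 0, -1]]}}

```text
time_s: 4.95
tool_pos: [0.52, 0.0567, 0.0138]
tcp_rot: [-3.141, -0.0, 1.59]
ft_force: [-0.2, 0.1, 0.2]
grip_width: 0.0006
```

>>> {"method": "step_arm", "body": {"deltas": [[0, 0, 0, 0, 0, 0.001, -1], [0, 0, 0, 0, 0, 0, -1]]}}

```text
time_s: 5.15
tool_pos: [0.52, 0.0566, 0.0128]
tcp_rot: [-3.141, 0.0, 1.59]
ft_force: [-0.1, -0.1, 0.5]
grip_width: 0.0007
```

```bash
python3 - <<'E'
from h import *
p=camera_params('wrist');H=np.linalg.inv(np.array(p['hand_eye']));f=192/np.tan(np.radians(p['vertical_fov'])/2)
for z in (-.02,-.023,-.026):
 for x in (0,.003,.006,.009):
  c=H@np.array([x,0,z,1]);print(z,x,round(p['cy']+f*c[1]/c[2],1))
E
```

```text
-0.02 0 242.1
-0.02 0.003 236.8
-0.02 0.006 231.4
-0.02 0.009 226.0
-0.023 0 244.8
-0.023 0.003 239.4
-0.023 0.006 234.0
-0.023 0.009 228.5
-0.026 0 247.6
-0.026 0.003 242.1
-0.026 0.006 236.6
-0.026 0.009 231.1
```

>>> {"method": "step_arm", "body": {"deltas": [[0, 0, 0, 0, 0, 0.001, -1], [0, 0, 0, 0, 0, 0, -1]]}}

```text
time_s: 5.35
tool_pos: [0.52, 0.0566, 0.0118]
tcp_rot: [-3.141, -0.0, 1.59]
ft_force: [-1.0, -0.1, -0.5]
grip_width: 0.0004
```

>>> {"method": "step_arm", "body": {"deltas": [[0, 0, 0, 0, 0, 0.001, -1], [0, 0, 0, 0, 0, 0, -1]]}}

```text
time_s: 5.55
tool_pos: [0.52, 0.0566, 0.0108]
tcp_rot: [-3.141, 0.0, 1.59]
ft_force: [-0.8, 0.2, -0.6]
grip_width: 0.0001
```

```bash
python3 - <<'E'
from h import *
b=save('side','s6.png');a=save('wrist','w6.png')
B=cv2.resize(b[150:230,240:320,::-1],(400,400),interpolation=cv2.INTER_CUBIC)
A=cv2.resize(a[180:280,190:290,::-1],(400,400),interpolation=cv2.INTER_CUBIC)
cv2.imwrite('pics/c9.png',np.hstack([A,B]));print(observe()['ft_force'])
E
```

```text
[ 0.02828921 -0.33072837 -0.44067982]
```

View pics/c9.png

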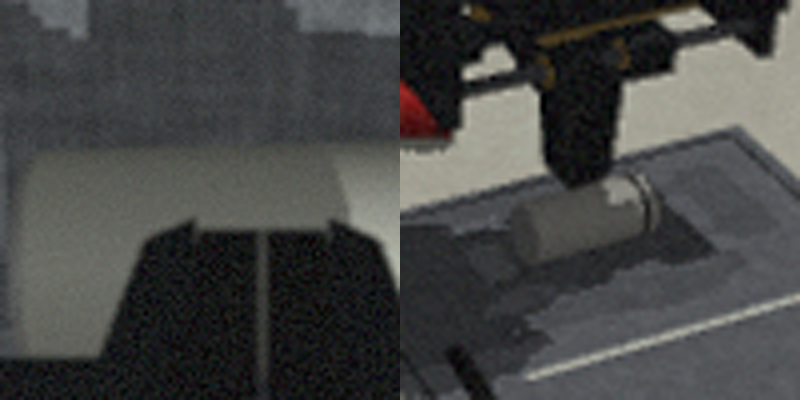

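>>> {"method": "step_arm", "body": {"deltas": [[0, 0, 0, 0, 0, 0.001, -1], [0, 0, 0, 0, 0, 0, -1]]}}

```text
time_s: 5.85
tool_pos: [0.52, 0.0566, 0.0098]
tcp_rot: [-3.141, 0.0, 1.59]
ft_force: [0.4, 0.4, 0.2]
grip_width: 0.0002
```

>>> {"method": "step_arm", "body": {"deltas": [[0, 0, 0, 0, 0, 0.0005, -1], [0, 0, 0, 0, 0, 0, -1]]}}

```text
time_s: 6.05
tool_pos: [0.5201, 0.0566, 0.0093]
tcp_rot: [-3.142, -0.0, 1.59]
ft_force: [-1.3, -0.1, -0.2]
grip_width: 0.0004
```

>>> {"method": "step_arm", "body": {"deltas": [[0, 0, 0, 0, 0, 0.0005, -1], [0, 0, 0, 0, 0, 0, -1]]}}

```text
time_s: 6.25
tool_pos: [0.5201, 0.0566, 0.0089]
tcp_rot: [-3.142, 0.0, 1.59]
ft_force: [0.5, -0.8, -0.7]
grip_width: 0.0004
```

>>> {"method": "step_arm", "body": {"deltas": [[0, 0, 0, 0, 0, 0.0005, -1], [0, 0, 0, 0, 0, 0, -1]]}}

```text
time_s: 6.45
tool_pos: [0.5201, 0.0566, 0.0083]
tcp_rot: [-3.141, -0.0, 1.59]
ft_force: [-0.2, 0.1, -0.0]
grip_width: 0.0002
```

>>> {"method": "step_arm", "body": {"deltas": [[0, 0, 0, 0, 0, 0.0005, -1], [0, 0, 0, 0, 0, 0, -1]]}}

```text
time_s: 6.65
tool_pos: [0.5201, 0.0566, 0.0079]
tcp_rot: [-3.141, -0.0, 1.59]
ft_force: [-0.0, 0.9, -0.1]
grip_width: 0.0002
```

>>> {"method": "step_arm", "body": {"deltas": [[0, 0, 0, 0, 0, 0.0005, -1], [0, 0, 0, 0, 0, 0, -1]]}}

```text
time_s: 6.85
tool_pos: [0.52, 0.0566, 0.0073]
tcp_rot: [-3.141, 0.0, 1.59]
ft_force: [0.4, 0.5, 0.2]
grip_width: 0.0001
```

```bash
python3 - <<'E'
from h import *
b=save('side','s7.png');a=save('wrist','w7.png')
B=cv2.resize(b[150:230,240:320,::-1],(400,400),interpolation=cv2.INTER_CUBIC)
A=cv2.resize(a[180:280,190:290,::-1],(400,400),interpolation=cv2.INTER_CUBIC)
cv2.imwrite('pics/c10.png',np.hstack([A,B]));print(observe()['ft_force'])
E
```

```text
[-0.17230237  0.06109397 -0.35744903]
```

View pics/c10.png

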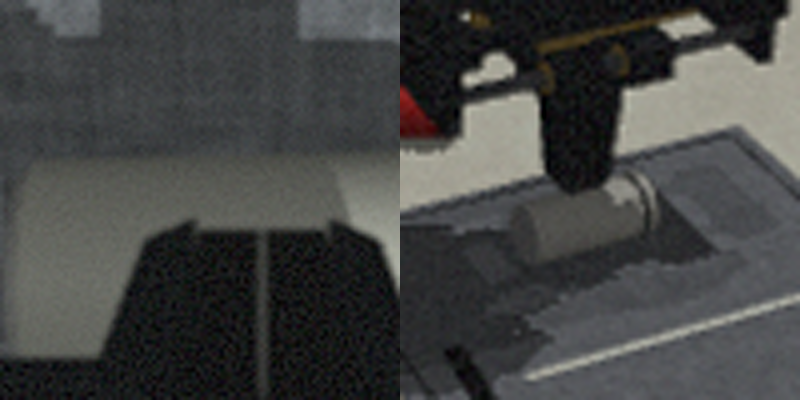

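>>> {"method": "step_arm", "body": {"deltas": [[0, 0, 0, 0, 0, 0.0005, -1], [0, 0, 0, 0, 0, 0, -1]]}}

```text
time_s: 7.15
tool_pos: [0.5201, 0.0566, 0.0069]
tcp_rot: [-3.142, 0.0, 1.59]
ft_force: [-0.3, 0.7, -0.3]
grip_width: 0.0004
```

>>> {"method": "step_arm", "body": {"deltas": [[0, 0, 0, 0, 0, 0.0005, -1], [0, 0, 0, 0, 0, 0, -1]]}}

```text
time_s: 7.35
tool_pos: [0.5201, 0.0566, 0.0063]
tcp_rot: [-3.141, -0.0, 1.59]
ft_force: [0.3, 0.2, 0.1]
grip_width: 0.0001
```

>>> {"method": "step_arm", "body": {"deltas": [[0, 0, 0, 0, 0, 0.0005, -1], [0, 0, 0, 0, 0, 0, -1]]}}

```text
time_s: 7.55
tool_pos: [0.52, 0.0566, 0.0058]
tcp_rot: [-3.141, -0.0, 1.59]
ft_force: [-0.5, -0.1, 0.2]
grip_width: 0.0004
```

>>> {"method": "step_arm", "body": {"deltas": [[0, 0, 0, 0, 0, 0.0005, -1], [0, 0, 0, 0, 0, 0, -1]]}}

```text
time_s: 7.75
tool_pos: [0.5201, 0.0566, 0.0053]
tcp_rot: [-3.142, -0.0, 1.59]
ft_force: [-0.2, -0.7, -0.1]
grip_width: 0.0003
```

```bash
python3 - <<'E'
from h import *
b=save('side','s8.png');a=save('wrist','w8.png')
B=cv2.resize(b[165:215,255:305,::-1],(400,400),interpolation=cv2.INTER_CUBIC)
A=cv2.resize(a[180:280,190:290,::-1],(400,400),interpolation=cv2.INTER_CUBIC)
cv2.imwrite('pics/c11.png',np.hstack([A,B]));print(observe()['ft_force'])
E
```

```text
[-0.33035313  0.69804862 -0.55439453]
```

View pics/c11.png

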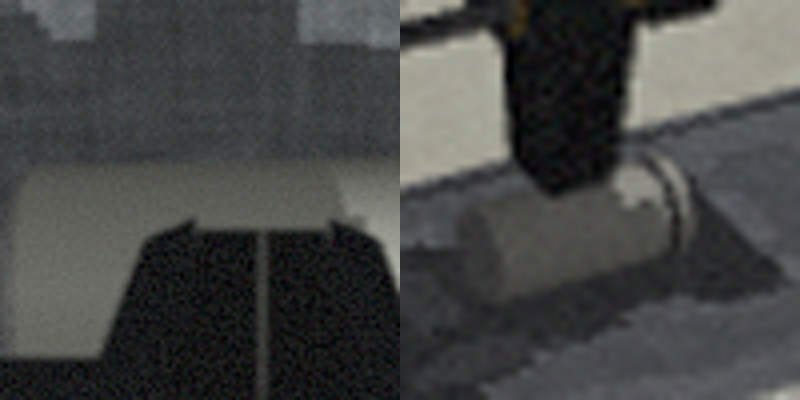

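>>> {"method": "step_arm", "body": {"deltas": [[0, 0, 0, 0, 0, 0.0005, -1], [0, 0, 0, 0, 0, 0, -1]]}}

```text
time_s: 8.05
tool_pos: [0.5202, 0.0566, 0.0051]
tcp_rot: [3.141, 0.0, 1.59]
ft_force: [-1.1, 0.9, 1.2]
grip_width: 0.0007
```

>>> {"method": "step_arm", "body": {"deltas": [[0, 0, 0, 0, 0, 0.0005, -1], [0, 0, 0, 0, 0, 0, -1]]}}

```text
time_s: 8.25
tool_pos: [0.5202, 0.0566, 0.005]
tcp_rot: [3.142, 0.0, 1.59]
ft_force: [-2.4, 0.2, 4.9]
grip_width: 0.0003
```

>>> {"method": "step_arm", "body": {"deltas": [[0, 0, 0, 0, 0, 0.0005, -1], [0, 0, 0, 0, 0, 0, -1]]}}

```text
time_s: 8.45
tool_pos: [0.5203, 0.0566, 0.0049]
tcp_rot: [3.142, 0.0, 1.59]
ft_force: [-3.0, -0.4, 8.8]
grip_width: 0.0005
```

>>> {"method": "step_arm", "body": {"deltas": [[0, 0, 0, 0, 0, 0.0005, -1], [0, 0, 0, 0, 0, 0, -1]]}}

```text
time_s: 8.65
tool_pos: [0.5203, 0.0567, 0.0049]
tcp_rot: [-3.141, 0.0, 1.59]
ft_force: [-4.1, 0.6, 12.1]
grip_width: 0.0004
```

>>> {"method": "step_arm", "body": {"deltas": [[0, 0, 0, 0, 0, -0.0012, -1], [0, 0, 0, 0, 0, 0, -1], [0, 0, 0, -0.002, 0, 0, -1], [0, 0, 0, -0.002, 0, 0, -1], [0, 0, 0, -0.002, 0, 0, -1], [0, 0, 0, -0.002, 0, 0, -1], [0, 0, 0, -0.002, 0, 0, -1]]}}

```text
time_s: 9.35
tool_pos: [0.521, 0.0464, 0.005]
tcp_rot: [3.14, -0.0, 1.59]
ft_force: [0.4, 0.4, 5.3]
grip_width: 0.0005
```

```bash
cat > look.py <<'E'
import sys
from h import *
k=sys.argv[1]
s=observe();a=save('wrist','w%s.png'%k);b=save('side','s%s.png'%k)
A=cv2.resize(a[80:330,130:380,::-1],(500,500),interpolation=cv2.INTER_CUBIC)
B=cv2.resize(b[160:260,245:345,::-1],(300,300),interpolation=cv2.INTER_CUBIC);B=np.vstack([B,np.zeros((200,300,3),np.uint8)])
cv2.imwrite('pics/L%s.png'%k,np.hstack([A,B]));print(s['time_s'],s['tool_pos'],s['ft_force'])
np.save('st.npy',np.r_[s['tool_pos'],s['tcp_rot']])
E
python3 look.py 9
```

```text
9.35 [0.52096285 0.04642647 0.00498175] [0.37481334 0.37382929 5.32664764]
```

View pics/L9.png

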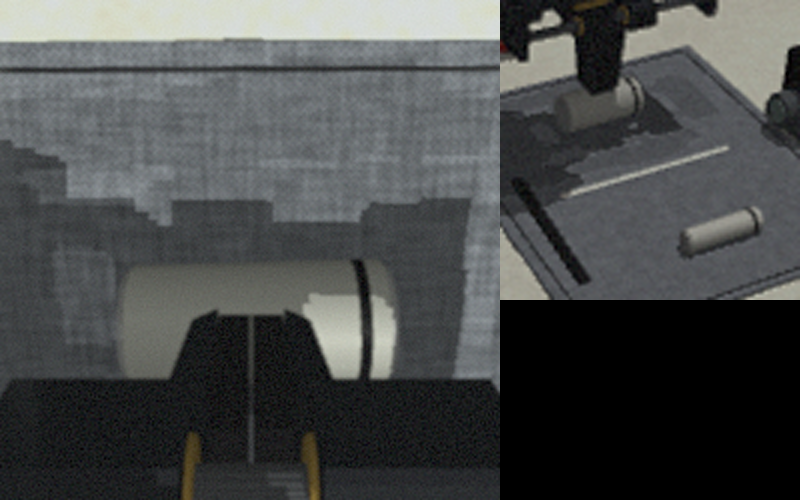

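>>> {"method": "step_arm", "body": {"deltas": [[0, 0, 0, -0.002, 0, -0.0003, -1], [0, 0, 0, -0.002, 0, 0, -1], [0, 0, 0, -0.002, 0, 0, -1], [0, 0, 0, -0.002, 0, 0, -1], [0, 0, 0, -0.002, 0, 0, -1], [0, 0, 0, -0.002, 0, 0, -1], [0, 0, 0, -0.002, 0, 0, -1], [0, 0, 0, -0.002, 0, 0, -1], [0, 0, 0, 0, 0, 0, -1]]}}

```text
time_s: 10.35
tool_pos: [0.5209, 0.0304, 0.005]
tcp_rot: [3.141, 0.0, 1.59]
ft_force: [2.6, -0.8, 3.9]
grip_width: 0.0007
```

```bash
python3 look.py 10
```

```text
10.35 [0.52086498 0.03038099 0.00503411] [ 2.5881204  -0.80609577  3.911198  ]
```

View pics/L10.png

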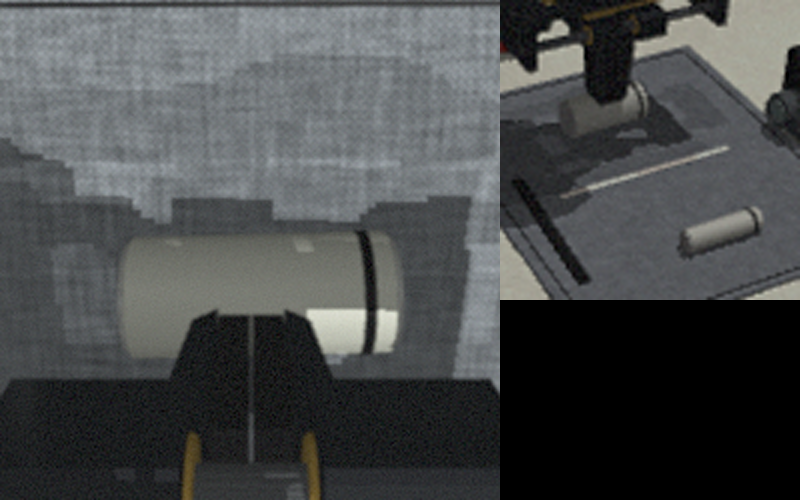

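>>> {"method": "step_arm", "body": {"deltas": [[0, 0, 0, 0, 0, -0.006, -1], [0, 0, 0, 0.007, 0, 0, -1], [0, 0, 0, 0.007, 0, 0, -1], [0, 0, 0, 0, 0, 0.004, -1], [0, 0, 0, 0, 0, 0.002, -1], [0, 0, 0, 0, 0, 0, -1]]}}

```text
time_s: 11.05
tool_pos: [0.5197, 0.0448, 0.005]
tcp_rot: [-3.14, 0.0, 1.591]
ft_force: [-2.3, 0.8, 5.0]
grip_width: 0.0005
```

```bash
python3 look.py 11; python3 - <<'E'
from h import *
v=np.load('st.npy');s=dict(tool_pos=v[:3],tcp_rot=v[3:])
s2=dict(tool_pos=np.array([.5209,.0304,.005]),tcp_rot=v[3:])
print(won((256,228),s2,.019))
E
```

```text
11.05 [0.51969687 0.04482582 0.00498671] [-2.33622641  0.8416503   4.99729763]
[0.520684   0.03557358 0.019     ]
```

View pics/L11.png

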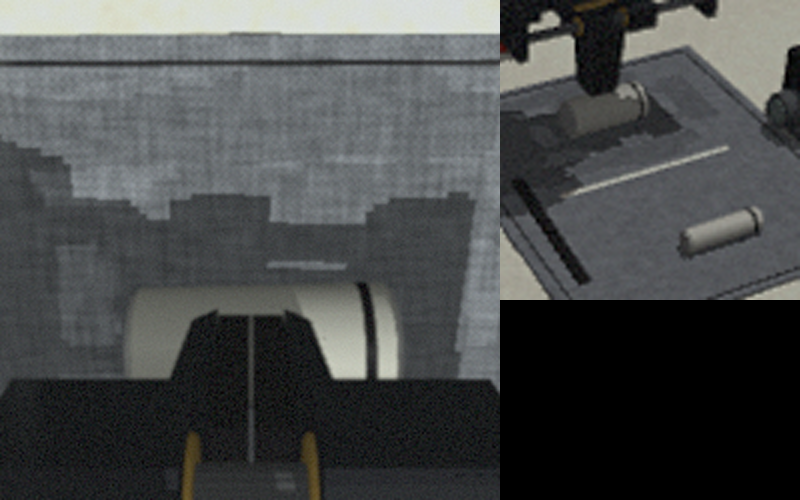

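>>> {"method": "step_arm", "body": {"deltas": [[0, 0, 0, -0.003, 0, -0.0002, -1], [0, 0, 0, -0.003, 0, 0, -1], [0, 0, 0, -0.003, 0, 0, -1], [0, 0, 0, -0.003, 0, 0, -1], [0, 0, 0, -0.003, 0, 0, -1], [0, 0, 0, -0.003, 0, 0, -1], [0, 0, 0, -0.003, 0, 0, -1], [0, 0, 0, -0.003, 0, 0, -1], [0, 0, 0, -0.003, 0, 0, -1], [0, 0, 0, -0.003, 0, 0, -1], [0, 0, 0, 0, 0, 0, -1]]}}

```text
time_s: 12.25
tool_pos: [0.5212, 0.0142, 0.0051]
tcp_rot: [3.141, 0.0, 1.59]
ft_force: [-1.2, -0.1, 1.6]
grip_width: 0.0
```

```bash
python3 look.py 12
```

```text
12.25 [0.52115193 0.01424928 0.00509459] [-1.15302443 -0.07215939  1.58670227]
```

View pics/L12.png

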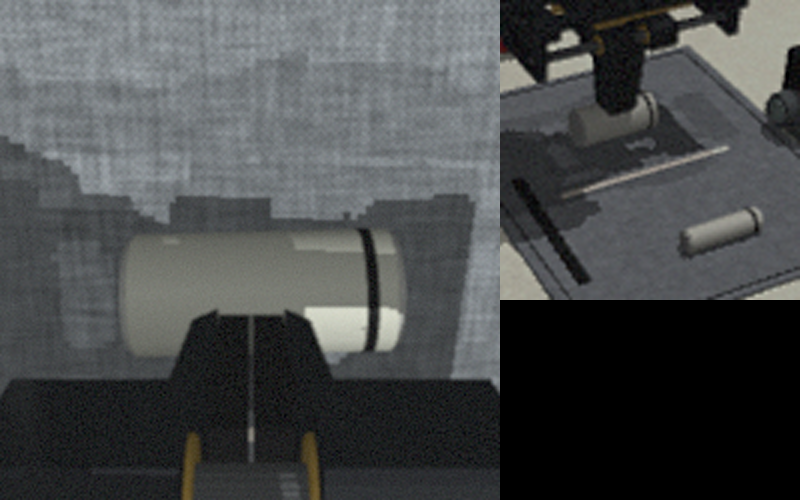

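>>> {"method": "step_arm", "body": {"deltas": [[0, 0, 0, 0, 0, -0.006, -1], [0, 0, 0, 0.007, 0.002, 0, -1], [0, 0, 0, 0.008, 0, 0, -1], [0, 0, 0, 0, 0, 0.004, -1], [0, 0, 0, 0, 0, 0.0022, -1], [0, 0, 0, 0, 0, 0, -1], [0, 0, 0, -0.003, 0, 0, -1], [0, 0, 0, -0.003, 0, 0, -1], [0, 0, 0, -0.003, 0, 0, -1], [0, 0, 0, -0.003, 0, 0, -1], [0, 0, 0, -0.003, 0, 0, -1], [0, 0, 0, -0.003, 0, 0, -1], [0, 0, 0, -0.003, 0, 0, -1], [0, 0, 0, -0.003, 0, 0, -1], [0, 0, 0, -0.003, 0, 0, -1], [0, 0, 0, -0.003, 0, 0, -1], [0, 0, 0, 0, 0, 0, -1]]}}

```text
time_s: 14.05
tool_pos: [0.5237, -0.0007, 0.005]
tcp_rot: [3.141, 0.0, 1.59]
ft_force: [2.5, 0.2, 1.9]
grip_width: 0.0005
```

```bash
python3 look.py 13
```

```text
14.05 [ 0.52368275 -0.0007081   0.00504292] [2.49427373 0.16306727 1.92742063]
```

View pics/L13.png

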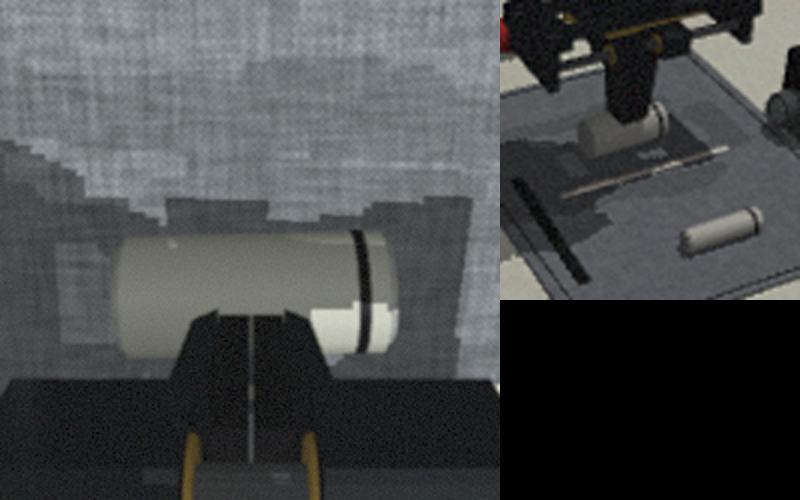

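Rolling cleanly; two more strokes of the same length follow.

>>> {"method": "step_arm", "body": {"deltas": [[0, 0, 0, 0, 0, -0.006, -1], [0, 0, 0, 0.007, 0, 0, -1], [0, 0, 0, 0.008, 0, 0, -1], [0, 0, 0, 0, 0, 0.004, -1], [0, 0, 0, 0, 0, 0.0022, -1], [0, 0, 0, 0, 0, 0, -1], [0, 0, 0, -0.003, 0, 0, -1], [0, 0, 0, -0.003, 0, 0, -1], [0, 0, 0, -0.003, 0, 0, -1], [0, 0, 0, -0.003, 0, 0, -1], [0, 0, 0, -0.003, 0, 0, -1], [0, 0, 0, -0.003, 0, 0, -1], [0, 0, 0, -0.003, 0, 0, -1], [0, 0, 0, -0.003, 0, 0, -1], [0, 0, 0, -0.003, 0, 0, -1], [0, 0, 0, -0.003, 0, 0, -1], [0, 0, 0, 0, 0, 0, -1]]}}

```text
time_s: 15.85
tool_pos: [0.5239, -0.0157, 0.005]
tcp_rot: [3.141, 0.0, 1.59]
ft_force: [-0.6, -0.7, 5.7]
grip_width: 0.0005
```

>>> {"method": "step_arm", "body": {"deltas": [[0, 0, 0, 0, 0, -0.006, -1], [0, 0, 0, 0.007, 0, 0, -1], [0, 0, 0, 0.008, 0, 0, -1], [0, 0, 0, 0, 0, 0.004, -1], [0, 0, 0, 0, 0, 0.002, -1], [0, 0, 0, 0, 0, 0, -1], [0, 0, 0, -0.003, 0, 0, -1], [0, 0, 0, -0.003, 0, 0, -1], [0, 0, 0, -0.003, 0, 0, -1], [0, 0, 0, -0.003, 0, 0, -1], [0, 0, 0, -0.003, 0, 0, -1], [0, 0, 0, -0.003, 0, 0, -1], [0, 0, 0, -0.003, 0, 0, -1], [0, 0, 0, -0.003, 0, 0, -1], [0, 0, 0, -0.003, 0, 0, -1], [0, 0, 0, -0.003, 0, 0, -1], [0, 0, 0, 0, 0, 0, -1]]}}

```text
time_s: 17.55
tool_pos: [0.5244, -0.0308, 0.005]
tcp_rot: [3.141, 0.0, 1.59]
ft_force: [0.4, 0.3, 5.0]
grip_width: 0.0005
```

```bash
python3 look.py 14
```

```text
17.55 [ 0.52437044 -0.0307607   0.00499889] [0.39998649 0.30132784 5.02520151]
```

View pics/L14.png

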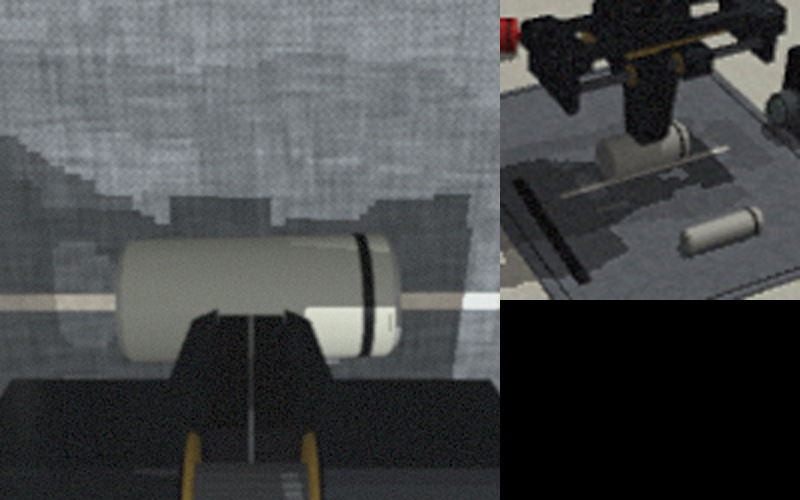

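```bash
cat > m.py <<'E'
from h import *
from scipy.optimize import least_squares
def celly(s,u,top,bot):
    # fit cell axis y (world) from two silhouette rays at column u
    def res(y):
        out=[]
        for r,sg in ((top,1),(bot,1)):
            o,d=wray((u,r),s)
            # distance in y-z plane
            n=np.array([d[2],-d[1]]);n/=np.linalg.norm(n)
            out.append(abs(np.dot(n,[y[0]-o[1],.019-o[2]]))-.016)
        return out
    return least_squares(res,[won((u,(top+bot)/2),s,.019)[1]])
v=np.load('st.npy');S=dict(tool_pos=v[:3],tcp_rot=v[3:])
E
python3 - <<'E'
from m import *
U=lambda u:130+u/2
for u,t,b in [(135,242,361),(380,238,355)]:
    r=celly(S,U(u),80+t/2,80+b/2);print(u,r.x,r.fun)
for u in (60,430): print(won((U(u),80+301.5/2),S,.003))
for u in (118,401): print(won((U(u),80+301.5/2),S,.019))
E
```

```text
135 [-0.02759053] [-0.00043734 -0.00047433]
380 [-0.02496416] [-0.00069395 -0.00074989]
[ 0.4686429 -0.0356859  0.003    ]
[ 0.57605925 -0.03366393  0.003     ]
[ 0.48873432 -0.0278404   0.019     ]
[ 0.56356297 -0.02643185  0.019     ]
```

>>> {"method": "step_arm", "body": {"deltas": [[0, 0, 0, 0, 0, -0.006, -1], [0, 0, 0, 0.006, 0.001, 0, -1], [0, 0, 0, 0.006, 0, 0, -1], [0, 0, 0, 0, 0, 0.004, -1], [0, 0, 0, 0, 0, 0.002, -1], [0, 0, 0, 0, 0, 0, -1], [0, 0, 0, -0.003, 0, 0, -1], [0, 0, 0, -0.003, 0, 0, -1], [0, 0, 0, -0.003, 0, 0, -1], [0, 0, 0, -0.003, 0, 0, -1], [0, 0, 0, -0.003, 0, 0, -1], [0, 0, 0, -0.002, 0, 0, -1], [0, 0, 0, 0, 0, 0, -1], [0, 0, 0, 0, 0, 0, -1], [0, 0, 0, 0, 0, -0.003, -1], [0, 0, 0, 0, 0, -0.02, -1], [0, 0, 0, 0, 0, -0.025, -1], [0, 0, 0, 0, 0, 0, -1], [0, 0, 0, 0, 0, 0, -1]]}}

```text
time_s: 19.55
tool_pos: [0.5251, -0.0353, 0.0527]
tcp_rot: [3.141, 0.0, 1.59]
ft_force: [-0.3, -0.4, -0.6]
grip_width: 0.0005
```

```bash
python3 look.py 15
```

```text
19.55 [ 0.52513514 -0.03528524  0.0527426 ] [-0.25748185 -0.3734095  -0.56810226]
```

View pics/L15.png

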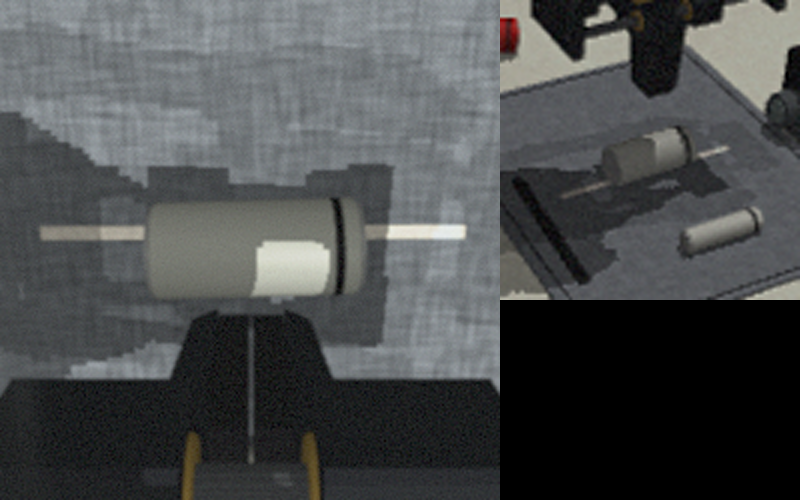

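```bash
python3 - <<'E'
from m import *
U=lambda u:130+u/2
for u,t,b in [(155,204,298),(350,199,293)]:
    r=celly(S,U(u),80+t/2,80+b/2);print(u,r.x,r.fun)
for u,v in ((40,233),(466,231.5)): print(won((U(u),80+v/2),S,.003))
for u,v in ((146,251),(364,246)): print(won((U(u),80+v/2),S,.019))
b=cv2.imread('pics/s15.png'); print(proj('side',[.526,-.0347,.019]))
cv2.imwrite('pics/c16.png',cv2.resize(b[190:230,260:325],(780,480),interpolation=cv2.INTER_CUBIC))
E
```

```text
155 [-0.03610866] [-0.00038491 -0.00040581]
350 [-0.03308858] [-0.00040919 -0.00043063]
[ 0.44987653 -0.03622081  0.003     ]
[ 0.60123115 -0.03271628  0.003     ]
[ 0.48984221 -0.03621382  0.019     ]
[ 0.56237445 -0.03303028  0.019     ]
[np.float64(294.1221915142463), np.float64(211.28348819045)]
```

View pics/c16.png

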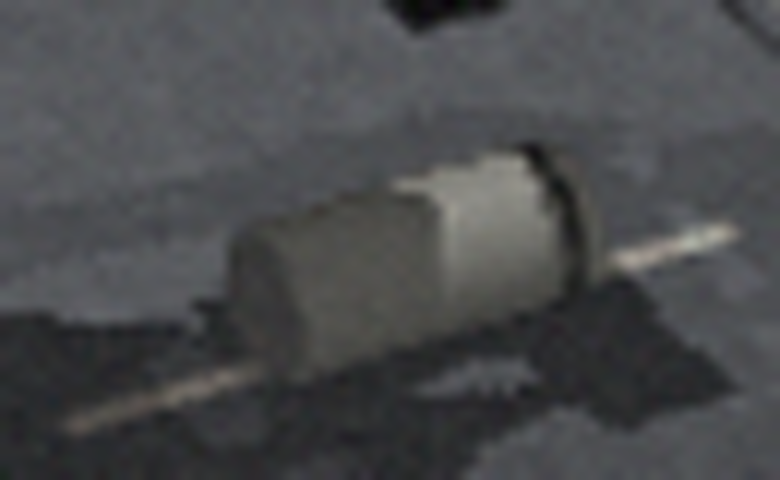

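>>> {"method": "step_arm", "body": {"deltas": [[0, 0, 0, 0, 0, -0.045, -1], [0, 0, 0, -0.02, -0.005, -0.03, -1], [0, 0, 0, -0.04, -0.01, 0, -1], [0, 0, 0, -0.04, -0.01, 0, -1], [0, 0, 0, -0.04, -0.01, 0, -1], [0, 0, 0, -0.04, -0.01, 0, -1], [0, 0, 0, -0.04, -0.01, 0, -1], [0, 0, 0, -0.028, -0.005, 0, -1], [0, 0, 0, 0, 0, 0, -1], [0, 0, 0, 0, 0, 0, -1]]}}

```text
time_s: 20.65
tool_pos: [0.4686, -0.2841, 0.1261]
tcp_rot: [-3.139, -0.002, 1.588]
ft_force: [-0.7, -0.4, 0.6]
grip_width: 0.0004
```

```bash
python3 - <<'E'
from h import *
s=observe();a=save('wrist','w17.png');b=save('side','s17.png');c=save('scene','sc17.png')
print(s['time_s'],s['tool_pos'],s['tcp_rot'])
for n in ('wrist','side','scene'): print(n,look_for('button',n))
E
```

```text
20.65 [ 0.46863931 -0.28411744  0.12614647] [-3.13942711e+00 -2.05108544e-03  1.58820183e+00]
wrist [{'uv': [427.6, 201.8], 'confidence': 0.86}, {'uv': [256.6, 184.9], 'confidence': 0.65}]
side [{'uv': [402.2, 262.7], 'confidence': 0.52}, {'uv': [338.1, 280.1], 'confidence': 0.5}]
scene [{'uv': [122.7, 209.4], 'confidence': 0.62}]
```

View pics/w17.png

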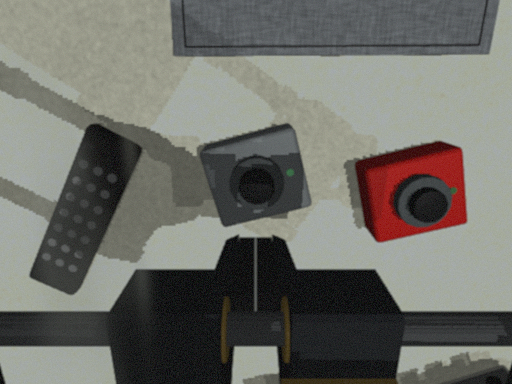

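View pics/s17.png

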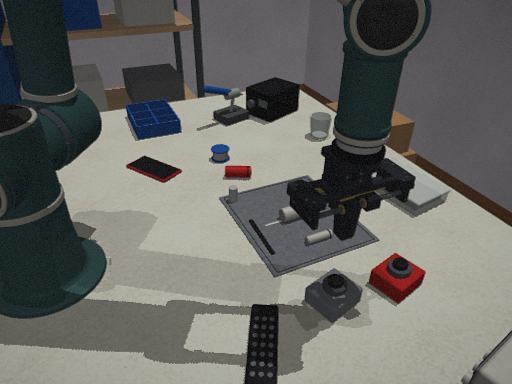

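View pics/sc17.png

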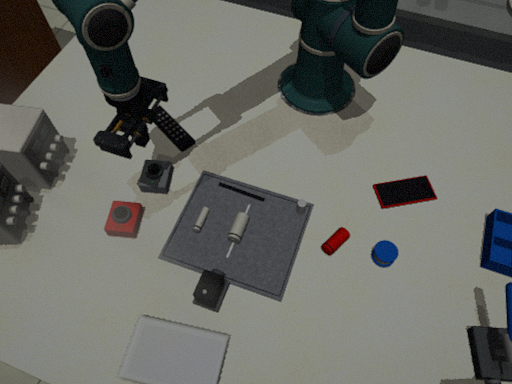

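```bash
python3 - <<'E'
from h import *
s=observe()
p=won((256.5,185),s,.054);print(p)
R=Ro.from_euler('xyz',s['tcp_rot']).as_matrix();print(R.T@(p-s['tool_pos']))
print(onz('scene',(154,169),.054),onz('side',(335.5,281.5),.054))
E
```

```text
[ 0.47032038 -0.28154387  0.054     ]
[0.0016908  0.00048635 0.07354953]
[ 0.47058212 -0.27711021  0.054     ] [ 0.46791198 -0.28706968  0.054     ]
```

>>> {"method": "step_arm", "body": {"deltas": [[0, 0, 0, 0.002, 0.001, 0.03, -1], [0, 0, 0, 0, 0, 0.03, -1], [0, 0, 0, 0, 0, 0.02, -1], [0, 0, 0, 0, 0, 0.01, -1], [0, 0, 0, 0, 0, 0, -1], [0, 0, 0, 0, 0, 0, -1]]}}

```text
time_s: 21.55
tool_pos: [0.4713, -0.2825, 0.0385]
tcp_rot: [3.141, 0.001, 1.59]
ft_force: [0.8, -1.5, 0.8]
grip_width: 0.0001
```

```bash
python3 - <<'E'
from h import *
s=observe();a=save('wrist','w18.png');b=save('side','s18.png')
A=cv2.resize(a[120:300,166:346,::-1],(400,400),interpolation=cv2.INTER_CUBIC)
B=cv2.resize(b[230:310,295:375,::-1],(400,400),interpolation=cv2.INTER_CUBIC)
cv2.imwrite('pics/L18.png',np.hstack([A,B]));print(s['tool_pos'],s['ft_force'])
E
```

```text
[ 0.47130929 -0.28248125  0.03849507] [ 0.81977114 -1.48789193  0.76761854]
```

View pics/L18.png

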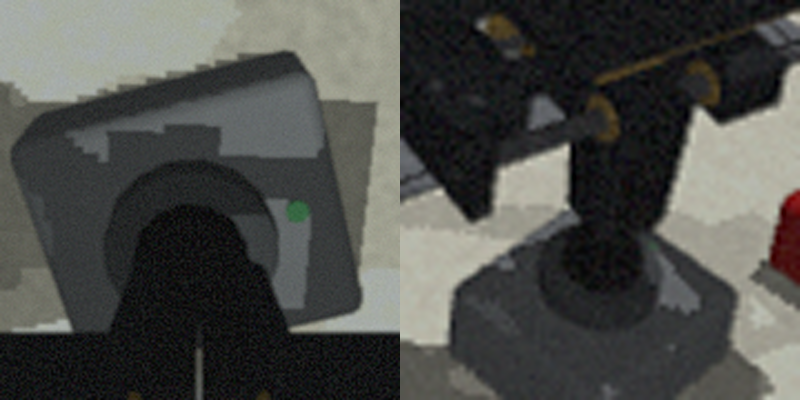

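>>> {"method": "step_arm", "body": {"deltas": [[0, 0, 0, 0.001, -0.001, 0.004, -1], [0, 0, 0, 0, 0, 0.004, -1], [0, 0, 0, 0, 0, 0.002, -1], [0, 0, 0, 0, 0, 0, -1]]}}

```text
time_s: 22.05
tool_pos: [0.4695, -0.2814, 0.0276]
tcp_rot: [-3.141, -0.0, 1.59]
ft_force: [0.2, 0.8, 1.8]
grip_width: 0.0004
```

>>> {"method": "step_arm", "body": {"deltas": [[0, 0, 0, 0, 0, 0.002, -1], [0, 0, 0, 0, 0, 0.001, -1], [0, 0, 0, 0, 0, 0, -1]]}}

```text
time_s: 22.35
tool_pos: [0.4696, -0.2815, 0.0248]
tcp_rot: [-3.142, 0.0, 1.59]
ft_force: [-1.3, 0.1, 3.1]
grip_width: 0.0003
```

>>> {"method": "step_arm", "body": {"deltas": [[0, 0, 0, 0, 0, 0.001, -1], [0, 0, 0, 0, 0, 0.001, -1], [0, 0, 0, 0, 0, 0, -1]]}}

```text
time_s: 22.65
tool_pos: [0.4696, -0.2814, 0.0228]
tcp_rot: [-3.142, 0.0, 1.59]
ft_force: [-1.8, -0.0, 4.4]
grip_width: 0.0003
```

>>> {"method": "step_arm", "body": {"deltas": [[0, 0, 0, 0, 0, 0.001, -1], [0, 0, 0, 0, 0, 0.001, -1], [0, 0, 0, 0, 0, 0, -1]]}}

```text
time_s: 22.95
tool_pos: [0.4697, -0.2815, 0.022]
tcp_rot: [-3.141, -0.0, 1.59]
ft_force: [-4.7, 2.3, 12.5]
grip_width: 0.0006
```

>>> {"method": "step_arm", "body": {"deltas": [[0, 0, 0, 0, 0, 0.001, -1], [0, 0, 0, 0, 0, 0, -1]]}}

```text
time_s: 23.15
tool_pos: [0.4697, -0.2815, 0.0218]
tcp_rot: [-3.141, -0.0, 1.59]
ft_force: [-7.3, 4.3, 18.3]
grip_width: 0.0005
```

>>> {"method": "step_arm", "body": {"deltas": [[0, 0, 0, 0, 0, 0, -1], [0, 0, 0, 0, 0, -0.005, -1], [0, 0, 0, 0, 0, -0.005, -1], [0, 0, 0, 0, 0, -0.03, -1], [0, 0, 0, 0, 0, -0.04, -1], [0, 0, 0, 0, 0, -0.04, -1], [0, 0, 0, 0, 0, 0, -1], [0, 0, 0, 0, 0, 0, -1], [0, 0, 0, 0, 0, 0, -1]]}}

```text
time_s: 24.05
tool_pos: [0.4686, -0.2807, 0.138]
tcp_rot: [-3.139, -0.001, 1.59]
ft_force: [-0.4, -0.2, -0.3]
grip_width: 0.0003
```

```bash
python3 - <<'E'
from h import *
s=observe();a=save('wrist','w20.png');b=save('side','s20.png');c=save('scene','sc20.png')
print(s['time_s'],s['tool_pos'],s['ft_force'])
A=cv2.resize(c[130:310,130:330,::-1],(440,396),interpolation=cv2.INTER_CUBIC)
B=cv2.resize(b[170:320,210:350,::-1],(360,396),interpolation=cv2.INTER_CUBIC)
cv2.imwrite('pics/L20.png',np.hstack([A,B]))
E
```

```text
24.05 [ 0.46857749 -0.28072865  0.13797585] [-0.43338444 -0.24092377 -0.32908878]
```

View pics/L20.png

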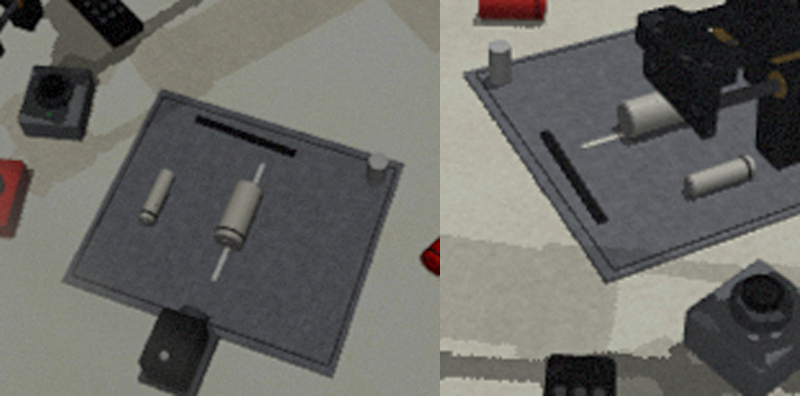

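View pics/w20.png

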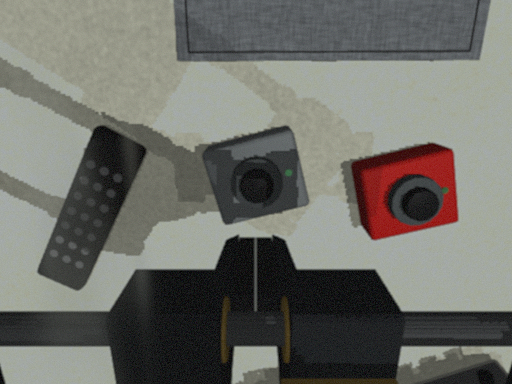

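The pictures show the cell (scene about (238,227)) lying on the line, the thin cell and bystanders in place, the button (scene about (154,169)) up again, and the arm clear of everything.

```bash
python3 -c "
from plant import sign_off
print(sign_off())"
```

```text
the job is handed in; nothing more can be done
None
```

I rolled the thick white cell about 85 mm onto the line in six light strokes with the shut fingertips. I then pressed the button on the grey trigger box fully down, let it come back up, and handed the job in at about 24 s of the 61 s allowed. `sign_off` gives no verdict, so the result rests on my own checks.

**Last checks:**
- **Cell:** after the last stroke the wrist picture put its axis within about 1 mm of the line's centre. Its middle was within about 1 mm of the line's middle, and its direction within about 0.02 rad. A scene picture after the press still shows it on the line.
- **Button:** the tip first met it at a tool height of about 0.028 m and stopped at about 0.022 m, which matches the full 6 mm of travel. The force rose sharply there, to 18 N at the end. The last picture shows the button up again.
- **Rest of the scene:** the thin cell, capacitor, spudger and remote look unmoved. I did not check the spool or phone again at the end. The arm was clear of everything, with about zero force reading.

**What disagreed:**
- **Tip position:** the real fingertip sits about 25 to 30 mm behind the reported TCP, in pictures and by touch, so I found contact by force.
- **Press force:** while finding contact on the cell I briefly pressed with about 12 N, above the 1 to 5 N given. Readings while rolling were 1.6 to 5.7 N.
- **Cameras:** the scene and side cameras differed by 5 to 10 mm across the line (y). I used the wrist camera, whose readings fell between theirs.

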